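Draw one portion from the buffet sauce pump into a ramekin

TASK

Stand the empty white ramekin upright on the counter, centred under the spout of the steel sauce pump, and let go of it. Then press the pump's plunger knob fully down to its hard stop, firmly enough to open the sprung valve at the bottom of the stroke but without ramming it, hold it there for a moment, and let the knob come all the way back up. Leave the pump where it stands, and do not disturb the other things on the counter.

Things in the scene. Friction and masses are not known exactly. Their poses are not given: they have to be found in the camera images.
- pump: Sauce pump, loose on the counter, 2.9 kg: steel jar 100 mm across, 150 mm high; black lid 106 mm across up to 162 mm; steel neck 32 mm across up to 182 mm. Origin: centre of the jar's underside; z up; the spout points along its own -x axis (roughly towards the robot). It must not be lifted, tipped or shoved more than 20 mm.
- spout (a point): Mouth of the fixed spout: a 16 mm steel tube leaving the neck level (top at 182 mm), out along the pump's -x, then bent straight down. This point: the tube's lower end, 110 mm from the pump's axis, 105 mm above the counter. The ramekin belongs straight below. An upright gripper does not fit under the spout: tilt it about 35 degrees, leaning away from the pump, or slide the ramekin in.
- knob_top (a point): Centre of the flat top of the black plunger knob, 44 mm across and 20 mm high, on the pump's axis, 250 mm above the counter when the plunger is up. It moves with the plunger.
- plunger (a joint): Plunger travel in m: 0 fully up, growing as it goes straight down. Its spring pushes back with 2 N at the top, growing to 4.5 N at 40 mm, and lifts it again when let go. The depth of the stop is set inside the jar, cannot be seen and differs each time: the valve is met after 18 to 36 mm, the hard stop comes 5 mm farther.
- valve (a joint): Sprung valve hidden in the jar, pushed open by the plunger over the last 5 mm of its stroke, m: 0 shut, 0.005 open at the hard stop. It adds 1 N when met, 3.5 N at the stop (5 to 8 N in all with the plunger's spring); then all is rigid. A push on the knob that stays at 12 to 25 N is surely home; over 45 N is ramming.
- ramekin: The empty ramekin, white ceramic, loose, about 0.14 kg, round, open at the top: 66 mm across at the rim, 58 mm at the foot, 42 mm high, wall 4 mm, floor 5 mm thick. Origin: centre of its underside; z up. It starts at one side of the pump, the nut bowl at the other; which is which changes.
- nut_bowl: Bystander: white bowl full of nuts, 94 mm across and 55 mm high, loose. Origin: centre of its underside.
- olive_jar: Bystander: closed clear jar of olives, 86 mm across and 108 mm high, loose. Origin: centre of its underside.
- cracker_board: Bystander: small square wooden board 110 x 110 mm with a stack of crackers, 63 mm high in all, loose. Origin: centre of its underside.
Mind the look-alikes: they are no part of the job. Leave any purple or red look-alike of the ramekin alone.

How it is judged:
On the way, in this order (a step that is already met when the one before it is completed fails the run):
1. the ramekin stands upright on the counter under the spout, let go, before the plunger is pressed (horizontal distance between ramekin and spout below 0.015 m and height (world z) of ramekin below 0.005 m and angle between ramekin's own z axis and vertical below 0.1 rad and contact force between each of the arm, the fingers and ramekin below 0.05 N and value of joint plunger below 0.004 m), for 0.2 s.
2. the robot holds the plunger home: the valve is open at least 4 of its 5 mm, the ramekin still under the spout (horizontal distance between ramekin and spout below 0.015 m and height (world z) of ramekin below 0.005 m and angle between ramekin's own z axis and vertical below 0.1 rad and value of joint valve above 0.004 m and value of joint plunger above 0.02 m), for 0.2 s.
At the end, for the whole second after the job is handed in: The ramekin stands at rest and upright (within 0.1 rad) on the counter, its centre within 15 mm of the point below the spout's mouth; the plunger has come back up to within 4 mm of its top; the pump stands upright (within 0.05 rad) and within 20 mm of where it was (horizontal distance between ramekin and spout below 0.015 m and height (world z) of ramekin below 0.005 m and angle between ramekin's own z axis and vertical below 0.1 rad and linear speed of ramekin below 0.02 m/s and value of joint plunger below 0.004 m and angle between pump's own z axis and vertical below 0.05 rad and distance of pump from where it was at the start of the episode below 0.02 m); the robot touches nothing.
It fails at once if the plunger or pump is rammed: more than 45 N on it (contact force between any of the arm, the fingers and pump above 45 N).
It fails at once if the pump is shoved more than 20 mm, or tipped (distance of pump from where it was at the start of the episode above 0.02 m or angle between pump's own z axis and vertical above 0.15 rad).
It fails at once if a bystander is moved more than 25 mm (distance of any of nut_bowl, olive_jar, cracker_board from where it was at the start of the episode above 0.025 m).
It also fails if it takes over 70 s, if anything falls off the work surface, if the arm or the gripper's body presses on something with over 40 N, if the wrist force passes 120 N, or if a joint passes its speed limit or range.

ROBOT

A 6-joint arm with a two-finger parallel gripper is mounted at the origin on the work surface. World frame = base frame: x ahead of the robot, y to its left, z up, the work surface at z = 0. Lengths are in m, angles in rad, forces in N, time in s.
With the tool pointing down it reaches from about 0.35 to 0.775 m from the base axis. Payload 7.3 kg.
Tool frame: the origin (TCP) lies on the front face of the gripper's body, between the roots of the fingers; the fingertips stand ahead of it and the grasp point (between the pads) lies 47 mm ahead of it (finger_overhang is the z of the fingertips in the tool frame, in m); z points along the fingers, y is the line along which they close (so a half turn about z gives the same grasp; the last joint's range is limited). The gripper opens to 92 mm and grips with 3 to 60 N. Pads are 19 mm wide; open, the fingers measure 130 mm over their backs; the gripper's body (75 mm by 190 mm) begins 47 mm behind the grasp point.
Start: joints at [-1.265, 0.342, 1.524, -0, 1.275, -0.146], TCP at [0.229, -0.472, 0.292] pointing down, gripper open.
Joint ranges: [-2.53, 2.53], [-0.77, 2.02], [0.04, 2.7], [-1, 4.14], [0.28, 2.66], [-3.11, 3.11]. Speed limits (rad/s): [2.57, 2.57, 3.14, 3.14, 3.14, 3.14].

INTERFACE

Orientations are given as [roll, pitch, yaw] about the fixed x, y, z axes, in that order (R = Rz(yaw) Ry(pitch) Rx(roll)).
In Python, from cell import * gives the robot as it stands. The module is installed in compiled form; this text tells all that it offers.
- The arm moves only by the tool arm_command, never from a script. Its argument "series" is a list of rows, each an object of numbers: "x", "y", "z": the shift along the tool's x, y, z in mm; "rx", "ry", "rz": the turn, a rotation vector about the tool's x, y, z in degrees. A call has 1 to 20 rows; each row is the pose to reach, as a shift and turn from the pose commanded when the call began, along the tool's axes at that moment; what a row does not reach only later rows make up. A row lasts 1/10 s, in which the tool goes at most 50 mm and 8.59 degrees, less where a joint would pass 70% of its speed; a pose out of reach is approached as far as the arm can. A call with a gripper value outside its range is refused whole. "hand" is the finger opening in mm, from 0 to 91.8, set as the call begins (left out, the last holds). The fingers move at their own pace and stop on an object; "squeeze" is the grip in N (left out, the last holds). Time passes only in rows, so rows that repeat a pose let the fingers close. It gives the time, the measured TCP pose, the force, the opening and the grip force at its end, in the units of the state.
- observe(): the state, without advancing time (a new reading comes with each control period).
- read_camera(name): name is "side" or "top"; returns a dict with "pixels" (420x560x3 uint8, blue, green, red), "K" (3x3 intrinsics, pixels), "k1" (the pictures are not rectified: a ray, as slopes to the right and down, at radius r is drawn at 1 + k1 r^2 times it, then the intrinsics apply), "rvec" (rotation vector, rad) and "tvec" (3), from world to camera coordinates, as OpenCV has them. Camera axes: x right, y down, z forward; pixel columns grow to the right and rows downward; lengths in m; the calibration is good to about 2 mm. A picture is of the moment at which its call begins. There is no depth.
- hand_in(): hands the job in; it is judged then, once.
Trained networks look in a picture, given as the dict that the camera call returned (one of the last four; its "shot" number tells which), for a name from the list of things; names that differ only in an ending like _2 or _b are one class to them, and where a whole thing is asked for, a point or a joint stands for the part that bears it (a point fixed in the world has none). Each returns a list of dicts, best first, with "confidence" (0 to 1); they miss things now and then, are a little off and sometimes report something else, mostly with a low value. They report only what shows in the picture. A call takes as long as a camera call. They do not tell look-alikes from the thing itself.
- boxes_of(picture, query): "point" ([x, y, z] in m, in world coordinates, good to about 4 mm: the middle of the surface that is visible of it).
- trace(picture, query): "pixels" (420x560 bool, what is visible of it).
- mark_of(picture, query): "point" ([x, y, z] in m, in world coordinates, good to about 4 mm: a listed point, or the origin of a listed thing).
The state is a dict: "time": time; "qpos": joint angles; "qvel": joint speeds; "joint_efforts": joint torques, N m; "tool_pos": TCP position; "tool_rot": TCP orientation; "contact_force": force on the tool from outside, world axes, zero at the start; "torque": the same for the moment, N m; "opening": finger opening in m; "grip_force": force on a finger pad.
Only numpy, scipy, OpenCV 4.12 (cv2) and the standard library are available. Lean on these libraries where they do the work, as an engineer would, in place of code of your own. Each camera call takes 0.05 s, during which the arm holds its last target. There are 200 camera calls.

## Working session

There is one attempt and no reset: what is moved stays moved. The work goes in short steps, Python scripts to look and compute and a tool call to move; the robot and the scene stay as the last step left them, time stands still between calls to the robot, and variables do not carry over. Pictures are saved under pics/ and viewed, at most 10 in all, crops included, and the job is handed in when it is done.

Besides the shell and the picture viewer there is one more tool, called after "Request:" in YAML: its name, and indented under it one key for each argument. arm_command: Moves the arm, as the interface text tells. Its arguments: {"type":"object","properties":{"series":{"type":"array"},"hand":{"type":"number"},"squeeze":{"type":"number"}},"required":["series"]}

```bash
mkdir -p pics
python3 - <<'E'
from cell import *
import cv2,numpy as np
s=observe();print(s)
for c in("side","top"):
    p=read_camera(c);cv2.imwrite(f"pics/{c}0.png",p["pixels"])
    print(c,p["K"].tolist(),p["k1"],p["rvec"],p["tvec"])
    for q in("pump","spout","knob_top","ramekin","nut_bowl","olive_jar","cracker_board"):
        print(q,[(np.round(d["point"],3).tolist(),round(d["confidence"],2)) for d in mark_of(p,q)])
a=cv2.imread("pics/side0.png");b=cv2.imread("pics/top0.png")
cv2.imwrite("pics/both0.png",cv2.resize(np.hstack([a,b]),(800,300)))
E
```

```text
{'time': 0.0, 'qpos': array([-1.26500492e+00,  3.42721727e-01,  1.52501881e+00, -2.64797798e-05,
        1.27538192e+00, -1.45991029e-01]), 'qvel': array([ 0.00077037, -0.00019049, -0.00024358,  0.00022202, -0.00012272,
        0.00188869]), 'joint_efforts': array([ 4.24100808e-04, -4.31242847e+01, -2.44217992e+01,  7.18708523e-02,
        5.59060683e-02, -1.13161075e-04]), 'tool_pos': array([ 0.22912482, -0.47202408,  0.29154477]), 'tool_rot': array([-3.14007545e+00, -1.97492567e-04,  4.51790014e-01]), 'contact_force': array([ 0.2472544 , -0.71535718, -0.61396161]), 'torque': array([ 0.08539817, -0.04268216, -0.00030569]), 'grip_force': 0.0, 'opening': 0.0922298141282286}
side [[518.9914946692314, 0.0, 272.09934277533256], [0.0, 518.9914946692314, 216.39341153195713], [0.0, 0.0, 1.0]] -0.1931546000698558 [ 2.04266164 -0.68107011  0.3935837 ] [-0.45289593  0.30393923  1.26075174]
pump []
spout []
knob_top []
ramekin [([0.364, -0.251, -0.005], 0.76), ([0.519, -0.391, -0.003], 0.68), ([0.374, -0.396, 0.002], 0.68), ([0.468, -0.289, 0.002], 0.6)]
nut_bowl [([0.461, 0.265, -0.001], 0.95)]
olive_jar [([0.648, 0.294, 0.004], 0.63)]
cracker_board [([0.654, -0.28, -0.001], 0.79)]
top [[503.9079466902593, 0.0, 283.29486289313877], [0.0, 503.9079466902593, 210.4795309231646], [0.0, 0.0, 1.0]] 0.025794007097985346 [ 2.1910024  -2.14345377  0.10478667] [-0.02648104  0.53987866  1.41778311]
pump [([0.635, 0.011, 0.001], 0.56)]
spout [([0.523, 0.008, 0.105], 0.87)]
knob_top [([0.631, 0.015, 0.248], 0.63)]
ramekin [([0.517, -0.392, -0.002], 0.88), ([0.362, -0.245, 0.001], 0.72), ([0.375, -0.393, 0.004], 0.7), ([0.475, -0.293, 0.005], 0.66)]
nut_bowl [([0.466, 0.265, -0.0], 0.65)]
olive_jar [([0.642, 0.291, -0.002], 0.86)]
cracker_board [([0.656, -0.28, 0.002], 0.76)]
```

View pics/top0.png

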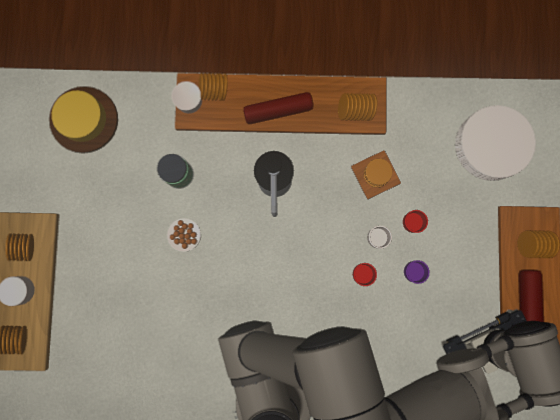

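View pics/side0.png

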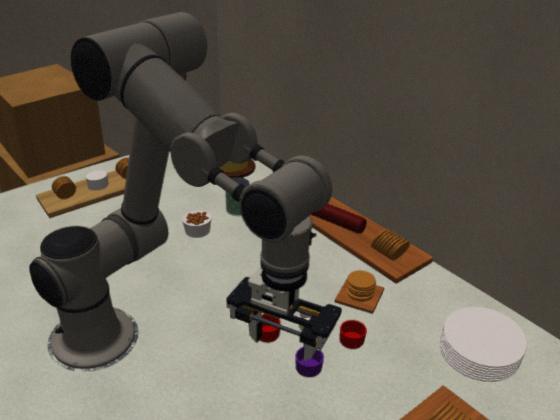

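Top view: the ramekin candidates are white (378,237), red (415,221), red (364,274) and purple (416,272). White cups also stand on the serving boards at (186,96) and (12,290). The one at (378,237) fits: it is white, beside the pump and opposite the nut bowl. I'll confirm it in a crop and refine the measurements.

```bash
cat > h.py <<'E'
from cell import *
import cv2,numpy as np
def ray(p,u,v):
    K=p["K"];R=cv2.Rodrigues(np.array(p["rvec"]))[0];t=np.array(p["tvec"])
    d=np.array([(u-K[0][2])/K[0][0],(v-K[1][2])/K[1][1]]);s=d.copy()
    for _ in range(10): s=d/(1+p["k1"]*(s@s))
    return -R.T@t,R.T@np.array([s[0],s[1],1])
def at_z(p,u,v,z):
    c,d=ray(p,u,v);return c+d*(z-c[2])/d[2]
E
python3 - <<'E'
from h import *
p=read_camera("top");im=p["pixels"]
for d in trace(p,"ramekin"):
    m=d["pixels"].astype(np.uint8);c=max(cv2.findContours(m,0,1)[0],key=cv2.contourArea)
    (u,v),r=cv2.minEnclosingCircle(c);print("ram",u,v,r,d["confidence"],at_z(p,u,v,.042).round(4),im[int(v),int(u)])
for d in trace(p,"knob_top")[:2]:
    ys,xs=np.where(d["pixels"]);print("knobmask",xs.min(),xs.max(),ys.min(),ys.max(),d["confidence"])
sp=[];kn=[];pu=[];ra=[]
for i in range(4):
    q=read_camera("top")
    for n,l in(("spout",sp),("knob_top",kn),("pump",pu)):
        r=mark_of(q,n)
        if r:l.append(r[0]["point"])
for n,l in(("spout",sp),("knob",kn),("pump",pu)):print(n,np.round(l,4).tolist(),np.mean(l,0).round(4))
A=cv2.resize(im[205:290,340:440],None,fx=4,fy=4,interpolation=2);B=cv2.resize(im[140:225,225:325],None,fx=4,fy=4,interpolation=2)
cv2.imwrite("pics/crop1.png",np.hstack([A,B]))
E
```

```text
ram 379.0 237.0 12.649210929870605 0.86 [ 0.4696 -0.2861  0.042 ] [171 181 187]
ram 364.5 272.70001220703125 12.615172386169434 0.82 [ 0.3688 -0.2458  0.042 ] [ 38  43 159]
ram 414.5833435058594 221.5 12.426819801330566 0.8 [ 0.5156 -0.3862  0.042 ] [ 35  40 156]
ram 416.1875 271.0625 12.846853256225586 0.79 [ 0.3767 -0.3899  0.042 ] [118  51  95]
knobmask 265 280 156 172 0.69
spout [[0.5248, 0.0095, 0.1032], [0.5223, 0.0054, 0.1034], [0.5184, 0.0085, 0.1067], [0.5229, 0.0117, 0.1024]] [0.5221 0.0088 0.1039]
knob [[0.6316, 0.014, 0.2492], [0.6337, 0.0144, 0.2486], [0.6332, 0.0156, 0.2516], [0.6321, 0.0154, 0.2495]] [0.6327 0.0148 0.2497]
pump [[0.634, 0.0105, 0.0025], [0.6338, 0.0087, 0.0005], [0.6334, 0.0119, 0.0004]] [0.6337 0.0104 0.0011]
```

View pics/crop1.png

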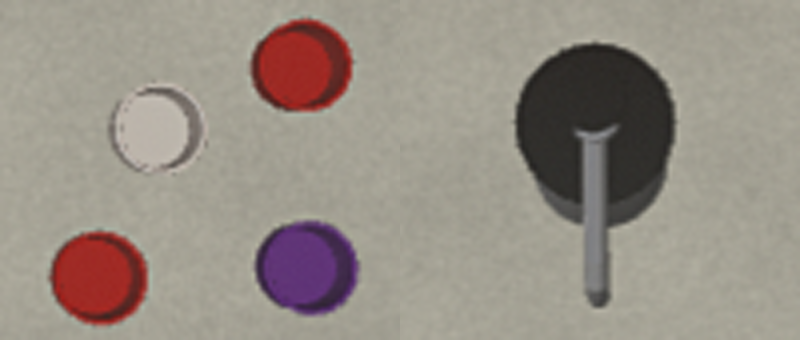

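The crop shows the upright, open white ramekin at about (379,237), so that's the target. It stands at (0.470, -0.286). The spout is at (0.5225, 0.009) and the pump axis at (0.633, 0.013), about 110 mm apart as they should be. I'll pick it upright, set it down in front of the spout, regrasp it tilted and slide it in.

Request:
arm_command:
  series:
    - {"x": 298, "y": -62, "z": 90, "rz": 25.9}
    - {"x": 298, "y": -62, "z": 90, "rz": 25.9}
    - {"x": 298, "y": -62, "z": 90, "rz": 25.9}
    - {"x": 298, "y": -62, "z": 90, "rz": 25.9}
    - {"x": 298, "y": -62, "z": 90, "rz": 25.9}
    - {"x": 298, "y": -62, "z": 90, "rz": 25.9}
    - {"x": 298, "y": -62, "z": 90, "rz": 25.9}
    - {"x": 298, "y": -62, "z": 90, "rz": 25.9}
    - {"x": 298, "y": -62, "z": 90, "rz": 25.9}
    - {"x": 298, "y": -62, "z": 90, "rz": 25.9}
  hand: 91.8
  squeeze: 12

```text
invalid input
```

Run:
```python
from h import *
import cell
print([ (k,v) for k,v in vars(cell).items() if isinstance(v,(int,float))], )
p=read_camera("side")
for n in("spout","knob_top","pump","ramekin"): print(n,[(np.round(d["point"],3).tolist(),round(d["confidence"],2)) for d in mark_of(p,n)])
s=observe();print(s["time"],s["tool_pos"],s["tool_rot"],s["contact_force"])
```

```text
[('finger_overhang', 0.0655)]
spout []
knob_top [([0.651, 0.294, 0.002], 0.74)]
pump []
ramekin [([0.374, -0.395, 0.0], 0.89), ([0.366, -0.249, -0.006], 0.88), ([0.52, -0.394, -0.002], 0.74), ([0.468, -0.291, 0.0], 0.51)]
2.0 [ 0.2292512  -0.47232497  0.29223531] [3.14148923e+00 2.98355156e-06 4.51833927e-01] [ 0.24262826 -0.0461043  -0.04145101]
```

Request:
arm_command:
  series:
    - {"x": 298, "y": -62, "z": 90, "rx": 0, "ry": 0, "rz": 25.9}
    - {"x": 298, "y": -62, "z": 90, "rx": 0, "ry": 0, "rz": 25.9}
    - {"x": 298, "y": -62, "z": 90, "rx": 0, "ry": 0, "rz": 25.9}
    - {"x": 298, "y": -62, "z": 90, "rx": 0, "ry": 0, "rz": 25.9}
    - {"x": 298, "y": -62, "z": 90, "rx": 0, "ry": 0, "rz": 25.9}
    - {"x": 298, "y": -62, "z": 90, "rx": 0, "ry": 0, "rz": 25.9}
    - {"x": 298, "y": -62, "z": 90, "rx": 0, "ry": 0, "rz": 25.9}
    - {"x": 298, "y": -62, "z": 90, "rx": 0, "ry": 0, "rz": 25.9}
    - {"x": 298, "y": -62, "z": 90, "rx": 0, "ry": 0, "rz": 25.9}
    - {"x": 298, "y": -62, "z": 90, "rx": 0, "ry": 0, "rz": 25.9}

```text
time: 3.0
tool_pos: [0.4697, -0.2872, 0.2026]
tool_rot: [3.141, -0.0, -0.001]
contact_force: [0.3, -0.5, 0.7]
opening: 0.0919
grip_force: 0.0
```

Request:
arm_command:
  series:
    - {"x": 0, "y": 2, "z": 45, "rx": 0, "ry": 0, "rz": 0}
    - {"x": 0, "y": 2, "z": 85, "rx": 0, "ry": 0, "rz": 0}
    - {"x": 0, "y": 2, "z": 110, "rx": 0, "ry": 0, "rz": 0}
    - {"x": 0, "y": 2, "z": 126, "rx": 0, "ry": 0, "rz": 0}
    - {"x": 0, "y": 2, "z": 126, "rx": 0, "ry": 0, "rz": 0}
    - {"x": 0, "y": 2, "z": 126, "rx": 0, "ry": 0, "rz": 0}

```text
time: 3.6
tool_pos: [0.47, -0.2896, 0.077]
tool_rot: [3.141, -0.001, -0.002]
contact_force: [-0.3, -0.4, 0.3]
opening: 0.0918
grip_force: 0.0
```

Request:
arm_command:
  series:
    - {"x": 0, "y": 0, "z": 0, "rx": 0, "ry": 0, "rz": 0}
    - {"x": 0, "y": 0, "z": 0, "rx": 0, "ry": 0, "rz": 0}
    - {"x": 0, "y": 0, "z": 0, "rx": 0, "ry": 0, "rz": 0}
    - {"x": 0, "y": 0, "z": 0, "rx": 0, "ry": 0, "rz": 0}
    - {"x": 0, "y": 0, "z": 0, "rx": 0, "ry": 0, "rz": 0}
    - {"x": 0, "y": 0, "z": 0, "rx": 0, "ry": 0, "rz": 0}
    - {"x": 0, "y": 0, "z": 0, "rx": 0, "ry": 0, "rz": 0}
    - {"x": 0, "y": 0, "z": 0, "rx": 0, "ry": 0, "rz": 0}
    - {"x": 0, "y": 0, "z": 0, "rx": 0, "ry": 0, "rz": 0}
    - {"x": 0, "y": 0, "z": 0, "rx": 0, "ry": 0, "rz": 0}
  hand: 50
  squeeze: 12

```text
time: 4.6
tool_pos: [0.4705, -0.2887, 0.0768]
tool_rot: [3.141, -0.001, -0.0]
contact_force: [-1.2, -0.4, 6.8]
opening: 0.0659
grip_force: 12.0
```

Request:
arm_command:
  series:
    - {"x": 0, "y": 0, "z": -20, "rx": 0, "ry": 0, "rz": 0}
    - {"x": 0, "y": 0, "z": -60, "rx": 0, "ry": 0, "rz": 0}
    - {"x": -10, "y": -30, "z": -60, "rx": 0, "ry": 0, "rz": 0}
    - {"x": -20, "y": -70, "z": -60, "rx": 0, "ry": 0, "rz": 0}
    - {"x": -30, "y": -110, "z": -60, "rx": 0, "ry": 0, "rz": 0}
    - {"x": -30, "y": -150, "z": -60, "rx": 0, "ry": 0, "rz": 0}
    - {"x": -30, "y": -190, "z": -60, "rx": 0, "ry": 0, "rz": 0}
    - {"x": -30, "y": -230, "z": -60, "rx": 0, "ry": 0, "rz": 0}
    - {"x": -30, "y": -270, "z": -60, "rx": 0, "ry": 0, "rz": 0}
    - {"x": -30, "y": -298, "z": -60, "rx": 0, "ry": 0, "rz": 0}
    - {"x": -30, "y": -298, "z": -60, "rx": 0, "ry": 0, "rz": 0}
    - {"x": -30, "y": -298, "z": -40, "rx": 0, "ry": 0, "rz": 0}
    - {"x": -30, "y": -298, "z": -20, "rx": 0, "ry": 0, "rz": 0}
    - {"x": -30, "y": -298, "z": -8, "rx": 0, "ry": 0, "rz": 0}
    - {"x": -30, "y": -298, "z": -2, "rx": 0, "ry": 0, "rz": 0}
    - {"x": -30, "y": -298, "z": -1, "rx": 0, "ry": 0, "rz": 0}
    - {"x": -30, "y": -298, "z": 0, "rx": 0, "ry": 0, "rz": 0}
    - {"x": -30, "y": -298, "z": 0, "rx": 0, "ry": 0, "rz": 0}

```text
time: 6.4
tool_pos: [0.4403, 0.0093, 0.0768]
tool_rot: [3.141, -0.0, -0.0]
contact_force: [-0.3, 0.1, -2.0]
opening: 0.0658
grip_force: 12.0
```

Run:
```python
from h import *
for c in("top","side"):
    p=read_camera(c);cv2.imwrite(f"pics/{c}2.png",p["pixels"])
    for n in("spout","knob_top","pump","ramekin"): print(c,n,[(np.round(d["point"],3).tolist(),round(d["confidence"],2)) for d in mark_of(p,n)])
s=observe();print(s["time"],s["tool_pos"],s["tool_rot"],s["contact_force"],s["opening"])
```

```text
top spout [([0.523, 0.011, 0.104], 0.73)]
top knob_top [([0.632, 0.017, 0.252], 0.49)]
top pump [([0.634, 0.014, 0.001], 0.66)]
top ramekin [([0.518, -0.39, -0.001], 0.81), ([0.361, -0.246, 0.0], 0.64), ([0.373, -0.396, -0.0], 0.56)]
side spout [([0.52, 0.008, 0.103], 0.9)]
side knob_top [([0.637, 0.013, 0.251], 0.71)]
side pump [([0.633, 0.013, 0.004], 0.58)]
side ramekin [([0.375, -0.398, 0.004], 0.88), ([0.366, -0.249, -0.004], 0.76), ([0.518, -0.392, -0.001], 0.67), ([0.441, 0.009, 0.001], 0.54)]
6.9 [0.44059429 0.00935402 0.07663101] [ 3.14117365e+00 -8.58619057e-04 -1.69033717e-04] [-2.26314822 -1.39012701  5.65867063] 0.06599061589798487
```

View pics/side2.png

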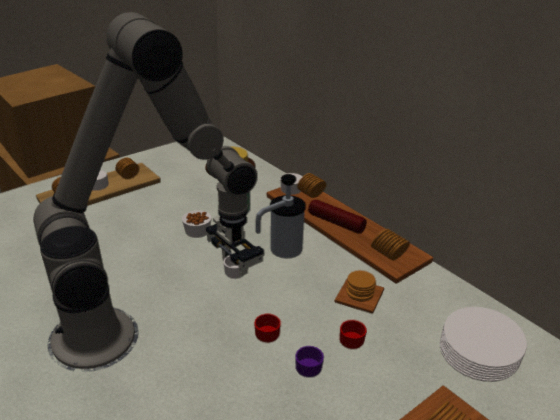

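The side view shows the ramekin standing upright in the gripper at (233,267), just in front of the spout. Next I release it, lift, tilt 45°, and regrasp.

Request:
arm_command:
  series:
    - {"x": 0, "y": 0, "z": 0, "rx": 0, "ry": 0, "rz": 0}
    - {"x": 0, "y": 0, "z": 0, "rx": 0, "ry": 0, "rz": 0}
    - {"x": 0, "y": 0, "z": 0, "rx": 0, "ry": 0, "rz": 0}
    - {"x": 0, "y": 0, "z": 0, "rx": 0, "ry": 0, "rz": 0}
    - {"x": 0, "y": 0, "z": 0, "rx": 0, "ry": 0, "rz": 0}
    - {"x": 0, "y": 0, "z": -20, "rx": 0, "ry": 0, "rz": 0}
    - {"x": 0, "y": 0, "z": -60, "rx": 0, "ry": 0, "rz": 0}
    - {"x": -10, "y": 0, "z": -60, "rx": 0, "ry": 8, "rz": 0}
    - {"x": -20, "y": 0, "z": -60, "rx": 0, "ry": 16, "rz": 0}
    - {"x": -30, "y": 0, "z": -60, "rx": 0, "ry": 24, "rz": 0}
    - {"x": -41, "y": 0, "z": -58, "rx": 0, "ry": 32, "rz": 0}
    - {"x": -41, "y": 0, "z": -55, "rx": 0, "ry": 40, "rz": 0}
    - {"x": -41, "y": 0, "z": -55, "rx": 0, "ry": 45, "rz": 0}
    - {"x": -41, "y": 0, "z": -55, "rx": 0, "ry": 45, "rz": 0}
    - {"x": -41, "y": 0, "z": -55, "rx": 0, "ry": 45, "rz": 0}
  hand: 91

```text
time: 8.4
tool_pos: [0.404, 0.0296, 0.1392]
tool_rot: [-2.992, -0.506, 0.003]
contact_force: [0.4, -0.2, 0.3]
opening: 0.0909
grip_force: 0.0
```

Run:
```python
from h import *
for c in("top","side"):
    p=read_camera(c)
    print(c,[(np.round(d["point"],3).tolist(),round(d["confidence"],2)) for d in mark_of(p,"ramekin")])
s=observe();print(s["time"],s["tool_pos"],s["tool_rot"],s["contact_force"],s["opening"],s["qpos"])
```

```text
top [([0.363, -0.246, -0.0], 0.71), ([0.441, 0.004, 0.004], 0.65), ([0.378, -0.394, 0.002], 0.61), ([0.521, -0.389, -0.004], 0.59)]
side [([0.442, 0.008, 0.004], 0.9), ([0.373, -0.4, 0.001], 0.86), ([0.52, -0.391, -0.003], 0.64), ([0.368, -0.249, -0.003], 0.59)]
8.6 [0.40387944 0.02948265 0.13905053] [-2.99163659e+00 -5.03389186e-01  2.00271374e-03] [ 0.37696748 -1.24777285 -0.19690268] 0.09100548932779974 [-0.30270816  0.25868272  2.37600991  1.3574854   0.29656769 -0.05504694]
```

Joint 5 hit its lower limit (0.28), so a 45° tilt isn't reachable this close in. Instead I'll tilt about 20° and slide the ramekin in with two half-open fingers as a cradle.

```bash
cat >> h.py <<'E'
from scipy.spatial.transform import Rotation as Ro
def delta(pos,tilt):
    s=observe();R=Ro.from_euler("xyz",s["tool_rot"]);T=Ro.from_euler("xyz",[np.pi,0,0])*Ro.from_euler("y",tilt,degrees=True)
    print("t",s["time"],"shift mm",(R.inv().apply(np.array(pos)-s["tool_pos"])*1e3).round(1),"turn deg",np.degrees((R.inv()*T).as_rotvec()).round(1),"q",s["qpos"].round(3))
E
python3 -c "
from h import *
delta([.385,.0093,.139],20);delta([.44,.0093,.139],0)"
```

```text
t 8.6 shift mm [-16.6  18.6 -12. ] turn deg [-8.6 -8.8  0.8] q [-0.303  0.259  2.376  1.357  0.297 -0.055]
t 8.6 shift mm [31.6 22.6 14.2] turn deg [ -8.4 -28.8   2.3] q [-0.303  0.259  2.376  1.357  0.297 -0.055]
```

Request:
arm_command:
  series:
    - {"x": 32, "y": 23, "z": 14, "rx": -8.4, "ry": -28.8, "rz": 2.3}
    - {"x": 32, "y": 23, "z": 14, "rx": -8.4, "ry": -28.8, "rz": 2.3}
    - {"x": 32, "y": 23, "z": 14, "rx": -8.4, "ry": -28.8, "rz": 2.3}
    - {"x": 32, "y": 23, "z": 14, "rx": -8.4, "ry": -28.8, "rz": 2.3}
    - {"x": 32, "y": 23, "z": 14, "rx": -8.4, "ry": -28.8, "rz": 2.3}
    - {"x": 32, "y": 23, "z": 14, "rx": -8.4, "ry": -28.8, "rz": 2.3}
    - {"x": 32, "y": 23, "z": 14, "rx": -8.4, "ry": -28.8, "rz": 2.3}
    - {"x": 32, "y": 23, "z": 14, "rx": -8.4, "ry": -28.8, "rz": 2.3}

```text
time: 9.4
tool_pos: [0.4427, 0.0086, 0.1401]
tool_rot: [3.137, -0.003, 0.001]
contact_force: [0.3, 1.1, -0.2]
opening: 0.0912
grip_force: 0.0
```

```bash
python3 -c "
from h import *
s=observe();print(s['tool_pos'],s['tool_rot']);delta([.44,.0093,.139],0)"
```

```text
[0.44272729 0.00856032 0.14006698] [ 3.13722649e+00 -3.06744082e-03  9.25943025e-04]
t 9.4 shift mm [-2.7 -0.7  1.1] turn deg [ 0.3 -0.2  0.1] q [-0.152  0.395  1.944 -0.005  0.798  1.422]
```

Request:
arm_command:
  series:
    - {"x": -20, "y": -1, "z": 0, "rx": 0, "ry": 0, "rz": 0}
    - {"x": -53, "y": -1, "z": 0, "rx": 0, "ry": 0, "rz": 0}
    - {"x": -53, "y": -1, "z": 0, "rx": 0, "ry": 0, "rz": 0}
    - {"x": -53, "y": -1, "z": 0, "rx": 0, "ry": 0, "rz": 0}
    - {"x": -53, "y": -1, "z": 0, "rx": 0, "ry": 0, "rz": 0}
    - {"x": -53, "y": -1, "z": 30, "rx": 0, "ry": 0, "rz": 0}
    - {"x": -53, "y": -1, "z": 55, "rx": 0, "ry": 0, "rz": 0}
    - {"x": -53, "y": -1, "z": 65, "rx": 0, "ry": 0, "rz": 0}
    - {"x": -53, "y": -1, "z": 65, "rx": 0, "ry": 0, "rz": 0}
  hand: 40

```text
time: 10.3
tool_pos: [0.3875, 0.01, 0.0732]
tool_rot: [-3.141, 0.001, 0.0]
contact_force: [0.3, -0.2, 0.9]
opening: 0.0403
grip_force: 0.0
```

```bash
python3 -c "
from h import *
s=observe();print(s['tool_pos'],s['tool_rot'],s['opening'],s['contact_force']);delta([.459,.0093,.075],0)
for i in range(2):
  print([np.round(d['point'],3).tolist() for d in mark_of(read_camera('side'),'ramekin')])"
```

```text
[0.38749174 0.00997421 0.07323149] [-3.14050530e+00  7.49077898e-04  2.70543156e-04] 0.04026760927979879 [ 0.28236883 -0.20566021  0.86762206]
t 10.3 shift mm [71.5  0.7 -1.8] turn deg [-0.1  0.   0. ] q [-1.730e-01  4.630e-01  2.142e+00  2.000e-03  5.380e-01  1.396e+00]
[[0.375, -0.395, 0.002], [0.519, -0.39, -0.0], [0.363, -0.251, -0.005], [0.441, 0.009, -0.0]]
[[0.371, -0.397, 0.002], [0.518, -0.391, 0.002], [0.367, -0.25, -0.005], [0.441, 0.008, -0.0]]
```

Now I push it with the tool pointing down, then back off 12 mm.

Request:
arm_command:
  series:
    - {"x": 8, "y": 1, "z": -1, "rx": 0, "ry": 0, "rz": 0}
    - {"x": 15, "y": 1, "z": -1, "rx": 0, "ry": 0, "rz": 0}
    - {"x": 20, "y": 1, "z": -1, "rx": 0, "ry": 0, "rz": 0}
    - {"x": 25, "y": 1, "z": -1, "rx": 0, "ry": 0, "rz": 0}
    - {"x": 30, "y": 1, "z": -1, "rx": 0, "ry": 0, "rz": 0}
    - {"x": 35, "y": 1, "z": -1, "rx": 0, "ry": 0, "rz": 0}
    - {"x": 40, "y": 1, "z": -1, "rx": 0, "ry": 0, "rz": 0}
    - {"x": 45, "y": 1, "z": -1, "rx": 0, "ry": 0, "rz": 0}
    - {"x": 50, "y": 1, "z": -1, "rx": 0, "ry": 0, "rz": 0}
    - {"x": 55, "y": 1, "z": -1, "rx": 0, "ry": 0, "rz": 0}
    - {"x": 60, "y": 1, "z": -1, "rx": 0, "ry": 0, "rz": 0}
    - {"x": 64, "y": 1, "z": -1, "rx": 0, "ry": 0, "rz": 0}
    - {"x": 67, "y": 1, "z": -1, "rx": 0, "ry": 0, "rz": 0}
    - {"x": 69, "y": 1, "z": -1, "rx": 0, "ry": 0, "rz": 0}
    - {"x": 70, "y": 1, "z": -1, "rx": 0, "ry": 0, "rz": 0}
    - {"x": 70, "y": 1, "z": -1, "rx": 0, "ry": 0, "rz": 0}
    - {"x": 64, "y": 1, "z": -1, "rx": 0, "ry": 0, "rz": 0}
    - {"x": 58, "y": 1, "z": -1, "rx": 0, "ry": 0, "rz": 0}
    - {"x": 58, "y": 1, "z": -1, "rx": 0, "ry": 0, "rz": 0}

```text
time: 12.4
tool_pos: [0.4444, 0.0092, 0.0754]
tool_rot: [-3.141, -0.0, 0.0]
contact_force: [0.9, 0.7, -0.5]
opening: 0.0397
grip_force: 0.0
```

```bash
python3 -c "
from h import *
s=observe();print(s['tool_pos'],s['tool_rot'],s['opening'],s['contact_force'])
for i in range(4):
  p=read_camera('side');print([[np.round(d['point'],3).tolist() for d in mark_of(p,n) if abs(d['point'][1])<.1] for n in('ramekin','spout')])
delta([.433,.0093,.080],20)
cv2.imwrite('pics/c3.png',cv2.resize(p['pixels'][160:300,180:340],None,fx=4,fy=4))"
```

```text
[0.44440084 0.00918352 0.07541046] [-3.14070936e+00 -9.29828903e-05  3.27987880e-04] 0.03968535207254314 [ 0.91156869  0.7470625  -0.45619298]
[[[0.492, 0.01, 0.002]], [[0.52, 0.01, 0.106]]]
[[[0.491, 0.007, -0.001]], [[0.521, 0.008, 0.104]]]
[[[0.491, 0.007, 0.003]], [[0.522, 0.01, 0.104]]]
[[[0.488, 0.007, 0.004]], [[0.523, 0.008, 0.102]]]
t 13.0 shift mm [-12.4  -0.2  -4.6] turn deg [-0.  19.9  0. ] q [-0.152  0.521  1.989  0.002  0.631  1.417]
```

View pics/c3.png

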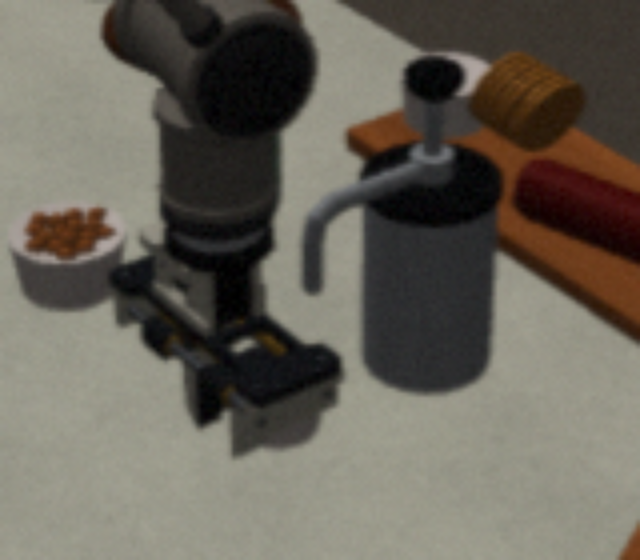

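The crop shows the fingers behind the ramekin at (290,425) and the spout mouth at (312,290). The ramekin is at x≈0.4905 and needs to go about 31 mm further. I'll narrow the fingers to 24 mm and push on while tilting to 14°, which leaves the body about 10 mm or more clear of the spout.

Request:
arm_command:
  series:
    - {"x": -4, "y": 0, "z": -1, "rx": 0, "ry": 0, "rz": 0}
    - {"x": -4, "y": 0, "z": -2, "rx": 0, "ry": 0, "rz": 0}
    - {"x": -4, "y": 0, "z": -2, "rx": 0, "ry": 0, "rz": 0}
    - {"x": -4, "y": 0, "z": -2, "rx": 0, "ry": 0, "rz": 0}
    - {"x": -4, "y": 0, "z": -2, "rx": 0, "ry": 1, "rz": 0}
    - {"x": -2, "y": 0, "z": -2, "rx": 0, "ry": 2, "rz": 0}
    - {"x": 0, "y": 0, "z": -2, "rx": 0, "ry": 3, "rz": 0}
    - {"x": 2, "y": 0, "z": -2, "rx": 0, "ry": 4, "rz": 0}
    - {"x": 4, "y": 0, "z": -2, "rx": 0, "ry": 5.5, "rz": 0}
    - {"x": 6, "y": 0, "z": -2, "rx": 0, "ry": 7, "rz": 0}
    - {"x": 8, "y": 0, "z": -2, "rx": 0, "ry": 8.5, "rz": 0}
    - {"x": 10, "y": 0, "z": -2, "rx": 0, "ry": 10, "rz": 0}
    - {"x": 12, "y": 0, "z": -2, "rx": 0, "ry": 11.5, "rz": 0}
    - {"x": 14, "y": 0, "z": -2, "rx": 0, "ry": 13, "rz": 0}
    - {"x": 16, "y": 0, "z": -2, "rx": 0, "ry": 14, "rz": 0}
    - {"x": 18, "y": 0, "z": -2, "rx": 0, "ry": 14, "rz": 0}
    - {"x": 18, "y": 0, "z": -2, "rx": 0, "ry": 14, "rz": 0}
    - {"x": 18, "y": 0, "z": -2, "rx": 0, "ry": 14, "rz": 0}
  hand: 24

```text
time: 14.8
tool_pos: [0.4636, 0.0091, 0.0775]
tool_rot: [-3.141, -0.245, 0.0]
contact_force: [-1.0, 0.8, -0.2]
opening: 0.0242
grip_force: 0.4
```

```bash
python3 -c "
from h import *
s=observe();print(s['tool_pos'],s['tool_rot'],s['opening'],s['contact_force'])
for i in range(6):
  p=read_camera('side' if i<5 else 'top');print([[np.round(d['point'],3).tolist() for d in mark_of(p,n) if abs(d['point'][1])<.1] for n in('ramekin','spout','pump')])
delta([.4694,.0093,.077],14)"
```

```text
[0.46359759 0.00910635 0.07750839] [-3.14086514e+00 -2.45237843e-01  3.34209265e-04] 0.0242452382571464 [-0.95907585  0.82907358 -0.24276311]
[[[0.516, 0.007, -0.001]], [[0.521, 0.008, 0.106]], [[0.63, 0.012, 0.002]]]
[[], [[0.52, 0.008, 0.103]], [[0.629, 0.013, 0.0], [0.515, 0.006, 0.001]]]
[[[0.515, 0.007, 0.0]], [[0.523, 0.009, 0.104]], [[0.632, 0.011, 0.002]]]
[[[0.513, 0.009, 0.003]], [[0.521, 0.01, 0.104]], [[0.631, 0.012, 0.002]]]
[[[0.515, 0.006, 0.001]], [[0.522, 0.009, 0.105]], [[0.63, 0.011, 0.002]]]
[[[0.519, 0.003, 0.002]], [[0.525, 0.008, 0.106]], [[0.638, 0.012, 0.004]]]
t 16.0 shift mm [ 5.7 -0.2  1.9] turn deg [-0.  -0.1  0. ] q [-0.169  0.486  2.107  0.137  0.31   1.276]
```

Request:
arm_command:
  series:
    - {"x": 2, "y": 0, "z": 0.5, "rx": 0, "ry": 0, "rz": 0}
    - {"x": 4, "y": 0, "z": 1, "rx": 0, "ry": 0, "rz": 0}
    - {"x": 5.8, "y": 0, "z": 1.5, "rx": 0, "ry": 0, "rz": 0}
    - {"x": 5.8, "y": 0, "z": 1.5, "rx": 0, "ry": 0, "rz": 0}
    - {"x": 5.8, "y": 0, "z": 1.5, "rx": 0, "ry": 0, "rz": 0}
    - {"x": 2, "y": 0, "z": 0.5, "rx": 0, "ry": 0, "rz": 0}
    - {"x": -4, "y": 0, "z": -1, "rx": 0, "ry": 0, "rz": 0}
    - {"x": -12, "y": 0, "z": -3, "rx": 0, "ry": -3, "rz": 0}
    - {"x": -20, "y": 0, "z": -5, "rx": 0, "ry": -9, "rz": 0}
    - {"x": -30, "y": 0, "z": -8, "rx": 0, "ry": -14, "rz": 0}
    - {"x": -40, "y": 0, "z": -20, "rx": 0, "ry": -14, "rz": 0}
    - {"x": -40, "y": 0, "z": -20, "rx": 0, "ry": -14, "rz": 0}

```text
time: 17.2
tool_pos: [0.4187, 0.0093, 0.0875]
tool_rot: [-3.141, -0.001, 0.001]
contact_force: [-1.1, 0.2, -0.1]
opening: 0.0234
grip_force: 0.0
```

```bash
python3 -c "
from h import *
s=observe();print(s['tool_pos'],s['tool_rot'],s['opening'],s['contact_force'])
for i in range(7):
  p=read_camera('side' if i%2<1 else 'top');print([[np.round(d['point'],3).tolist() for d in mark_of(p,n) if abs(d['point'][1])<.1] for n in('ramekin','spout','pump','knob_top')])
cv2.imwrite('pics/c4.png',cv2.resize(p['pixels'][160:300,180:340],None,fx=4,fy=4))
delta([.40,.0093,.16],0)"
```

```text
[0.41866075 0.00926188 0.08753997] [-3.14061309e+00 -5.53357628e-04  5.14097993e-04] 0.023420550202862985 [-1.05938681  0.18828654 -0.1333793 ]
[[[0.521, 0.009, 0.0]], [[0.527, 0.008, 0.104]], [[0.63, 0.012, 0.001]], [[0.521, 0.009, 0.103], [0.634, 0.016, 0.254]]]
[[[0.521, 0.005, 0.001]], [[0.522, 0.01, 0.106]], [[0.634, 0.012, 0.002]], [[0.634, 0.017, 0.248]]]
[[[0.523, 0.006, 0.004]], [[0.521, 0.008, 0.105]], [[0.629, 0.011, -0.0]], [[0.632, 0.014, 0.251]]]
[[[0.524, 0.004, 0.002]], [[0.522, 0.006, 0.107]], [[0.633, 0.011, 0.0]], [[0.634, 0.015, 0.251]]]
[[[0.521, 0.007, 0.002]], [[0.522, 0.006, 0.106]], [[0.631, 0.009, 0.002]], [[0.631, 0.015, 0.251]]]
[[[0.525, 0.006, 0.003]], [[0.523, 0.01, 0.103]], [[0.635, 0.009, 0.006], [0.525, 0.004, 0.0]], [[0.633, 0.014, 0.251]]]
[[[0.524, 0.01, 0.001]], [[0.521, 0.008, 0.103]], [[0.628, 0.012, 0.001], [0.526, 0.007, 0.105]], [[0.636, 0.012, 0.25]]]
t 18.95 shift mm [-19.7  -0.3 -72.9] turn deg [-0.  -0.1  0. ] q [-1.620e-01  4.680e-01  2.049e+00  2.000e-03  6.240e-01  1.407e+00]
```

View pics/c4.png

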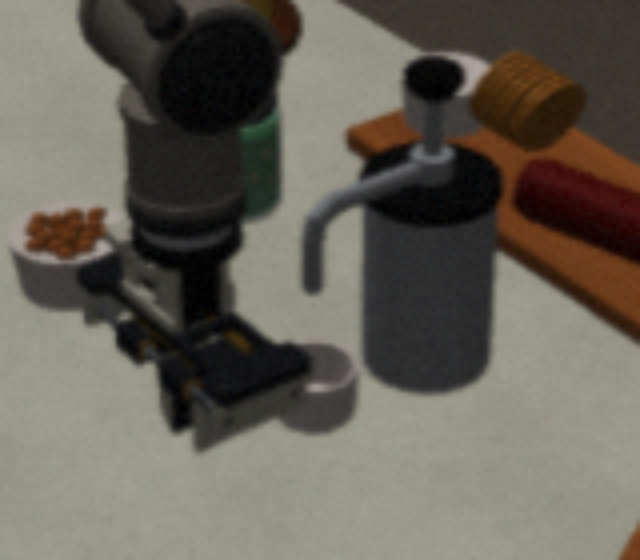

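The crop shows the ramekin released and upright at (318,388), below the spout. It measures (0.5227, 0.007) against the spout's (0.5225, 0.008), so it is well within 15 mm. Next I close the fingers and go above the knob at (0.633, 0.0145).

Request:
arm_command:
  series:
    - {"x": -5, "y": 0, "z": -40, "rx": 0, "ry": 0, "rz": 0}
    - {"x": -5, "y": 0, "z": -90, "rx": 0, "ry": 0, "rz": 0}
    - {"x": -5, "y": 0, "z": -140, "rx": 0, "ry": 0, "rz": 0}
    - {"x": -5, "y": 0, "z": -190, "rx": 0, "ry": 0, "rz": 0}
    - {"x": -5, "y": 0, "z": -240, "rx": 0, "ry": 0, "rz": 0}
    - {"x": -5, "y": 0, "z": -272, "rx": 0, "ry": 0, "rz": 0}
    - {"x": 0, "y": 0, "z": -272, "rx": 0, "ry": 0, "rz": 0}
    - {"x": 40, "y": -1, "z": -272, "rx": 0, "ry": 0, "rz": 0}
    - {"x": 80, "y": -3, "z": -272, "rx": 0, "ry": 0, "rz": 0}
    - {"x": 120, "y": -4, "z": -272, "rx": 0, "ry": 0, "rz": 0}
    - {"x": 160, "y": -5, "z": -272, "rx": 0, "ry": 0, "rz": 0}
    - {"x": 195, "y": -5, "z": -272, "rx": 0, "ry": 0, "rz": 0}
    - {"x": 214, "y": -5, "z": -272, "rx": 0, "ry": 0, "rz": 0}
    - {"x": 214, "y": -5, "z": -272, "rx": 0, "ry": 0, "rz": 0}
    - {"x": 214, "y": -5, "z": -250, "rx": 0, "ry": 0, "rz": 0}
    - {"x": 214, "y": -5, "z": -242, "rx": 0, "ry": 0, "rz": 0}
    - {"x": 214, "y": -5, "z": -242, "rx": 0, "ry": 0, "rz": 0}
  hand: 0

```text
time: 20.65
tool_pos: [0.6323, 0.0141, 0.3276]
tool_rot: [-3.14, 0.003, 0.0]
contact_force: [-0.4, 0.7, -0.5]
opening: 0.0006
grip_force: 0.0
```

```bash
python3 -c "
from h import *
s=observe();print(s['tool_pos'],s['tool_rot'],s['opening'],s['contact_force'])
p=read_camera('side')
print([[np.round(d['point'],3).tolist() for d in mark_of(p,n) if abs(d['point'][1])<.1] for n in('ramekin','spout','pump','knob_top')])
cv2.imwrite('pics/c5.png',cv2.resize(p['pixels'][110:290,190:350],None,fx=3,fy=3))"
```

```text
[0.63225388 0.01406141 0.32763149] [-3.14046660e+00  3.30633229e-03  4.19529577e-04] 0.000550518302030492 [-0.42660628  0.70181996 -0.51290757]
[[[0.523, 0.004, 0.002]], [[0.521, 0.01, 0.105]], [[0.63, 0.012, 0.005]], [[0.635, 0.014, 0.249]]]
```

View pics/c5.png

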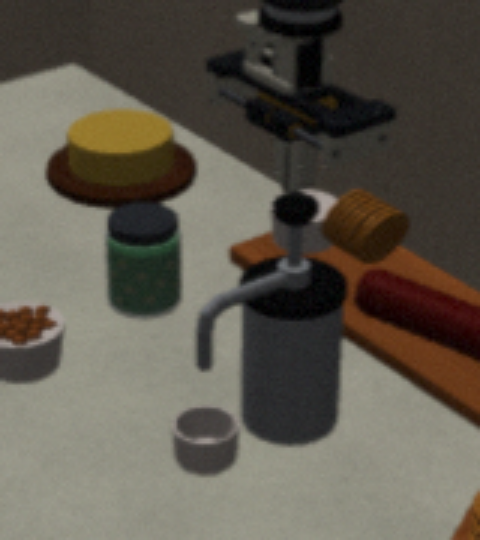

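The crop shows the closed fingers centred about 12 mm above the knob at (295,205), with the ramekin under the spout at (206,437). The hard stop can come no sooner than 23 mm of travel, so I'll press to about 20 mm first.

Request:
arm_command:
  series:
    - {"x": 0, "y": 0, "z": 4, "rx": 0, "ry": 0, "rz": 0}
    - {"x": 0, "y": 0, "z": 8, "rx": 0, "ry": 0, "rz": 0}
    - {"x": 0, "y": 0, "z": 10, "rx": 0, "ry": 0, "rz": 0}
    - {"x": 0, "y": 0, "z": 12, "rx": 0, "ry": 0, "rz": 0}
    - {"x": 0, "y": 0, "z": 14, "rx": 0, "ry": 0, "rz": 0}
    - {"x": 0, "y": 0, "z": 16, "rx": 0, "ry": 0, "rz": 0}
    - {"x": 0, "y": 0, "z": 18, "rx": 0, "ry": 0, "rz": 0}
    - {"x": 0, "y": 0, "z": 20, "rx": 0, "ry": 0, "rz": 0}
    - {"x": 0, "y": 0, "z": 22, "rx": 0, "ry": 0, "rz": 0}
    - {"x": 0, "y": 0, "z": 24, "rx": 0, "ry": 0, "rz": 0}
    - {"x": 0, "y": 0, "z": 26, "rx": 0, "ry": 0, "rz": 0}
    - {"x": 0, "y": 0, "z": 28, "rx": 0, "ry": 0, "rz": 0}
    - {"x": 0, "y": 0, "z": 30, "rx": 0, "ry": 0, "rz": 0}
    - {"x": 0, "y": 0, "z": 32, "rx": 0, "ry": 0, "rz": 0}
    - {"x": 0, "y": 0, "z": 32, "rx": 0, "ry": 0, "rz": 0}

```text
time: 22.4
tool_pos: [0.6336, 0.014, 0.2971]
tool_rot: [-3.141, -0.001, 0.0]
contact_force: [-1.9, -0.3, 3.0]
opening: 0.0005
grip_force: 1.5
```

Request:
arm_command:
  series:
    - {"x": 0, "y": 0, "z": 1, "rx": 0, "ry": 0, "rz": 0}
    - {"x": 0, "y": 0, "z": 2, "rx": 0, "ry": 0, "rz": 0}
    - {"x": 0, "y": 0, "z": 2, "rx": 0, "ry": 0, "rz": 0}

```text
time: 22.7
tool_pos: [0.6336, 0.014, 0.2953]
tool_rot: [-3.141, -0.001, 0.0]
contact_force: [-1.7, -0.2, 2.7]
opening: 0.0005
grip_force: 1.5
```

Request:
arm_command:
  series:
    - {"x": 0, "y": 0, "z": 1, "rx": 0, "ry": 0, "rz": 0}
    - {"x": 0, "y": 0, "z": 2, "rx": 0, "ry": 0, "rz": 0}
    - {"x": 0, "y": 0, "z": 2, "rx": 0, "ry": 0, "rz": 0}

```text
time: 23.0
tool_pos: [0.6336, 0.014, 0.2932]
tool_rot: [-3.141, -0.001, 0.0]
contact_force: [0.0, -0.1, 3.5]
opening: 0.0003
grip_force: 1.6
```

Request:
arm_command:
  series:
    - {"x": 0, "y": 0, "z": 1, "rx": 0, "ry": 0, "rz": 0}
    - {"x": 0, "y": 0, "z": 1, "rx": 0, "ry": 0, "rz": 0}

```text
time: 23.2
tool_pos: [0.6336, 0.014, 0.2923]
tool_rot: [-3.141, -0.001, 0.0]
contact_force: [-0.8, -0.4, 3.1]
opening: 0.0002
grip_force: 1.6
```

Request:
arm_command:
  series:
    - {"x": 0, "y": 0, "z": 1, "rx": 0, "ry": 0, "rz": 0}
    - {"x": 0, "y": 0, "z": 2, "rx": 0, "ry": 0, "rz": 0}
    - {"x": 0, "y": 0, "z": 2, "rx": 0, "ry": 0, "rz": 0}

```text
time: 23.5
tool_pos: [0.6336, 0.014, 0.2902]
tool_rot: [-3.141, -0.001, 0.0]
contact_force: [-1.1, 0.1, 3.3]
opening: 0.0005
grip_force: 1.7
```

Request:
arm_command:
  series:
    - {"x": 0, "y": 0, "z": 1, "rx": 0, "ry": 0, "rz": 0}
    - {"x": 0, "y": 0, "z": 1, "rx": 0, "ry": 0, "rz": 0}

```text
time: 23.7
tool_pos: [0.6336, 0.014, 0.2895]
tool_rot: [-3.141, -0.001, 0.0]
contact_force: [-1.3, -0.6, 4.4]
opening: 0.0003
grip_force: 2.3
```

Request:
arm_command:
  series:
    - {"x": 0, "y": 0, "z": 1, "rx": 0, "ry": 0, "rz": 0}
    - {"x": 0, "y": 0, "z": 1, "rx": 0, "ry": 0, "rz": 0}

```text
time: 23.9
tool_pos: [0.6336, 0.014, 0.2885]
tool_rot: [-3.141, -0.001, 0.0]
contact_force: [-2.0, -0.4, 5.3]
opening: 0.0004
grip_force: 2.6
```

The force rise marks the valve at about 26 mm, so the stop should come near 31 mm.

Request:
arm_command:
  series:
    - {"x": 0, "y": 0, "z": 1, "rx": 0, "ry": 0, "rz": 0}
    - {"x": 0, "y": 0, "z": 2, "rx": 0, "ry": 0, "rz": 0}
    - {"x": 0, "y": 0, "z": 2, "rx": 0, "ry": 0, "rz": 0}

```text
time: 24.2
tool_pos: [0.6336, 0.014, 0.2866]
tool_rot: [-3.141, -0.001, 0.0]
contact_force: [-1.8, -0.4, 5.9]
opening: 0.0002
grip_force: 3.1
```

Request:
arm_command:
  series:
    - {"x": 0, "y": 0, "z": 1, "rx": 0, "ry": 0, "rz": 0}
    - {"x": 0, "y": 0, "z": 1, "rx": 0, "ry": 0, "rz": 0}

```text
time: 24.4
tool_pos: [0.6336, 0.014, 0.2858]
tool_rot: [-3.141, -0.001, 0.0]
contact_force: [-2.4, 0.1, 7.2]
opening: 0.0005
grip_force: 3.3
```

Request:
arm_command:
  series:
    - {"x": 0, "y": 0, "z": 0.5, "rx": 0, "ry": 0, "rz": 0}
    - {"x": 0, "y": 0, "z": 0.5, "rx": 0, "ry": 0, "rz": 0}

```text
time: 24.6
tool_pos: [0.6336, 0.014, 0.2854]
tool_rot: [-3.141, -0.002, 0.0]
contact_force: [-3.0, 0.4, 6.0]
opening: 0.0003
grip_force: 3.4
```

Request:
arm_command:
  series:
    - {"x": 0, "y": 0, "z": 0.5, "rx": 0, "ry": 0, "rz": 0}
    - {"x": 0, "y": 0, "z": 0.5, "rx": 0, "ry": 0, "rz": 0}

```text
time: 24.8
tool_pos: [0.6336, 0.014, 0.285]
tool_rot: [-3.141, -0.002, 0.0]
contact_force: [-2.2, -0.4, 7.6]
opening: 0.0003
grip_force: 3.5
```

Request:
arm_command:
  series:
    - {"x": 0, "y": 0, "z": 0.5, "rx": 0, "ry": 0, "rz": 0}
    - {"x": 0, "y": 0, "z": 0.5, "rx": 0, "ry": 0, "rz": 0}

```text
time: 25.0
tool_pos: [0.6336, 0.014, 0.2847]
tool_rot: [-3.141, -0.002, 0.0]
contact_force: [-3.8, 0.1, 8.2]
opening: 0.0006
grip_force: 4.1
```

Request:
arm_command:
  series:
    - {"x": 0, "y": 0, "z": 0.5, "rx": 0, "ry": 0, "rz": 0}
    - {"x": 0, "y": 0, "z": 0.5, "rx": 0, "ry": 0, "rz": 0}

```text
time: 25.2
tool_pos: [0.6336, 0.014, 0.2847]
tool_rot: [-3.141, -0.002, 0.0]
contact_force: [-3.5, -0.5, 10.2]
opening: 0.0008
grip_force: 5.1
```

The position has stalled at the hard stop and the force is rising. I'll add a little more and hold.

Request:
arm_command:
  series:
    - {"x": 0, "y": 0, "z": 0.6, "rx": 0, "ry": 0, "rz": 0}
    - {"x": 0, "y": 0, "z": 1.2, "rx": 0, "ry": 0, "rz": 0}
    - {"x": 0, "y": 0, "z": 1.2, "rx": 0, "ry": 0, "rz": 0}

```text
time: 25.5
tool_pos: [0.6336, 0.014, 0.2846]
tool_rot: [-3.141, -0.003, 0.0]
contact_force: [-4.4, -0.1, 15.3]
opening: 0.0003
grip_force: 7.6
```

Request:
arm_command:
  series:
    - {"x": 0, "y": 0, "z": 0.5, "rx": 0, "ry": 0, "rz": 0}
    - {"x": 0, "y": 0, "z": 0.5, "rx": 0, "ry": 0, "rz": 0}
    - {"x": 0, "y": 0, "z": 0.5, "rx": 0, "ry": 0, "rz": 0}
    - {"x": 0, "y": 0, "z": 0.5, "rx": 0, "ry": 0, "rz": 0}
    - {"x": 0, "y": 0, "z": 0.5, "rx": 0, "ry": 0, "rz": 0}
    - {"x": 0, "y": 0, "z": 0.5, "rx": 0, "ry": 0, "rz": 0}
    - {"x": 0, "y": 0, "z": 0.5, "rx": 0, "ry": 0, "rz": 0}
    - {"x": 0, "y": 0, "z": 0.5, "rx": 0, "ry": 0, "rz": 0}

```text
time: 26.3
tool_pos: [0.6336, 0.014, 0.2845]
tool_rot: [-3.141, -0.004, 0.001]
contact_force: [-6.7, -0.1, 17.2]
opening: 0.0002
grip_force: 8.6
```

It held at 17 N. Now I raise slowly and retreat.

Request:
arm_command:
  series:
    - {"x": 0, "y": 0, "z": -2, "rx": 0, "ry": 0, "rz": 0}
    - {"x": 0, "y": 0, "z": -5, "rx": 0, "ry": 0, "rz": 0}
    - {"x": 0, "y": 0, "z": -9, "rx": 0, "ry": 0, "rz": 0}
    - {"x": 0, "y": 0, "z": -13, "rx": 0, "ry": 0, "rz": 0}
    - {"x": 0, "y": 0, "z": -17, "rx": 0, "ry": 0, "rz": 0}
    - {"x": 0, "y": 0, "z": -21, "rx": 0, "ry": 0, "rz": 0}
    - {"x": 0, "y": 0, "z": -25, "rx": 0, "ry": 0, "rz": 0}
    - {"x": 0, "y": 0, "z": -29, "rx": 0, "ry": 0, "rz": 0}
    - {"x": 0, "y": 0, "z": -33, "rx": 0, "ry": 0, "rz": 0}
    - {"x": 0, "y": 0, "z": -40, "rx": 0, "ry": 0, "rz": 0}
    - {"x": 0, "y": 0, "z": -55, "rx": 0, "ry": 0, "rz": 0}
    - {"x": 0, "y": 0, "z": -80, "rx": 0, "ry": 0, "rz": 0}
    - {"x": 0, "y": 0, "z": -100, "rx": 0, "ry": 0, "rz": 0}
    - {"x": 0, "y": 0, "z": -100, "rx": 0, "ry": 0, "rz": 0}
    - {"x": 0, "y": 0, "z": -100, "rx": 0, "ry": 0, "rz": 0}

```text
time: 27.8
tool_pos: [0.6334, 0.014, 0.3811]
tool_rot: [-3.141, -0.001, 0.0]
contact_force: [0.0, 0.0, -0.9]
opening: 0.0007
grip_force: 0.0
```

```bash
python3 -c "
from h import *
s=observe();print(s['tool_pos'],s['contact_force'])
for i in range(3):
  p=read_camera('side')
  print([[np.round(d['point'],3).tolist() for d in mark_of(p,n) if abs(d['point'][1])<.1] for n in('ramekin','spout','pump','knob_top')])
cv2.imwrite('pics/c6.png',cv2.resize(p['pixels'][110:290,190:350],None,fx=3,fy=3))"
```

```text
[0.63344242 0.01399043 0.38112094] [ 0.00409283  0.0379863  -0.85334898]
[[[0.522, 0.003, 0.002]], [[0.521, 0.012, 0.102]], [[0.634, 0.011, 0.001]], [[0.636, 0.011, 0.251]]]
[[[0.523, 0.01, 0.002]], [[0.521, 0.008, 0.105]], [[0.629, 0.011, 0.003]], [[0.634, 0.017, 0.251]]]
[[[0.522, 0.009, 0.004]], [], [[0.633, 0.015, 0.002]], [[0.63, 0.014, 0.248]]]
```

View pics/c6.png

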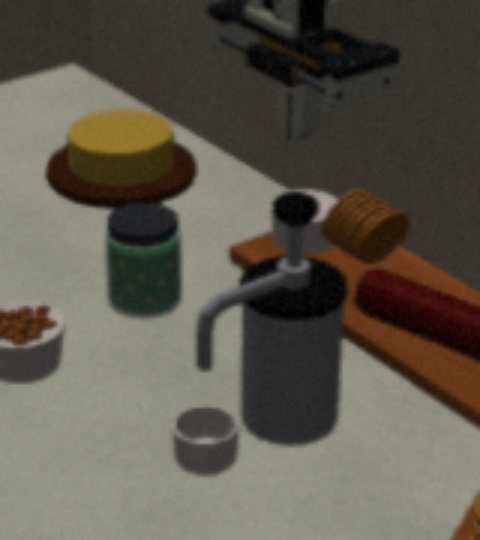

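The crop shows the knob back up at (295,205), the ramekin under the spout at (206,437) and the gripper clear of everything. I'm handing in.

```bash
python3 -c "
from cell import *
print(hand_in())"
```

```text
the job is handed in; nothing more can be done
None
```

The job is handed in, with no verdict returned: the ramekin stands released within about 3 mm of the point below the spout, the plunger was held at its hard stop at about 17 N, and the knob came back to its full height of 250 mm with the pump where it was.

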